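# Index the wheel turntable and lock it

## Task

Push a spoke of the small turntable round with a fingertip until its pointed spoke points straight at the square index post, and leave it there. Then push the black lock lever round until it is fully home against its stop, with the pointer still at the post. Only push: do not grip the spokes or the lever between the fingers, do not lift the turntable off its seat, and leave the loose parts and tools lying around untouched where they are.

Things in the scene. Friction and masses are not known exactly. Their poses are not given: they have to be found in the camera images.
- axis (a point): a point on the vertical axis of the index stand's turntable, 33 mm above the table, at mid-height of the spokes. The stand's dark foot is fixed to the table and 8 mm thick: a disc of 62 mm radius plus a strip 44 mm wide that runs from the index post to the lever pivot. On the foot a drum (45 mm radius, up to 22 mm high) carries a round aluminium plate (49 mm radius, top 32 mm above the table) with a green toy wheel fixed on its centre (top at 53 mm)
- index_post (a point): the front face of the fixed square steel index post, 106 mm from the axis, 33 mm above the table. The post is 16 mm wide (along the circle), 14 mm deep (outward) and reaches 42 mm above the table; it lies roughly to the robot's left of the axis (+y), turned by up to 0.3 rad either way with the stand
- pointer_tip (a point): the tip of the pointed spoke, 100 mm from the axis, 33 mm above the table. Three straight aluminium spokes 120 degrees apart stick out of the plate between 24 and 42 mm above the table (44 mm along the crest), 14 mm thick, with vertical flat sides; two are blunt and end 80 mm from the axis, the third ends in a 15 mm steel cone (from 85 to 100 mm) and is the pointer
- dial (a joint): turn of the turntable in rad, counter-clockwise from above positive, 0 when the pointer points exactly at the index post; it can turn from -2.8 to 2.8. It begins between 0.7 and 1.8, so that the pointer is on the robot's side of the stand and is brought to the post by turning clockwise from above. Plain friction of about 0.12 N m (about 1.7 N at 70 mm from the axis): it stays where it is left
- plate_lift (a joint): height in m by which the turntable is lifted on its spindle; 0 when seated. It is only held down by its weight (about 0.6 kg)
- lever_pivot (a point): the vertical pivot of the lock lever, 90 mm from the axis on the side opposite the index post, given 26 mm above the table
- lever_end (a point): the free end of the black handle of the lock lever, 83 mm from its pivot, 26 mm above the table. The handle is an upright-sided bar 14 mm thick, from 37 to 83 mm from the pivot and from 13 to 40 mm above the table; nearer to the pivot the lever is a low steel bar (up to 21 mm)
- lever (a joint): turn of the lock lever in rad, 0 fully open, 1.4 fully locked (against its stop); it grows clockwise seen from above. Open (it begins between 0 and 0.3) it points away from the turntable, 0.35 rad counter-clockwise of the line from the axis through the pivot; locked it points about 1.05 rad clockwise of that line, towards the robot's side, and its cam nose lies against the drum. Friction of about 0.09 N m (about 1.4 N at 65 mm from the pivot): it stays where it is left
- spokes_ccw: the counter-clockwise side faces of the three spokes (origin on the axis, at the table)
- spokes_cw: the clockwise side faces of the three spokes (origin on the axis, at the table)
- wheel_a: bystander: a loose green toy wheel lying flat, 50 mm across, 21 mm high, right of and behind the turntable; origin at the middle of its underside
- wheel_b: bystander: a loose green toy wheel lying flat, 50 mm across, 21 mm high, beyond the index post on the left; origin at the middle of its underside
- bits: bystander: a small black bit holder with upright bits, 28 x 68 x 42 mm high, beside the index post on its far side; origin at the middle of its underside
- driver: bystander: an amber-handled screwdriver, 186 mm long, 27 mm high, lying at the left of the table; origin at the middle of its underside
- plier: bystander: red-handled pliers, 164 mm long, 12 mm high, lying at the left of the table; origin at the middle of its underside
- chassis: bystander: a toy car chassis on four green wheels, 83 x 116 x 50 mm high, to the right of the stand; origin at the middle of its underside

How it is judged:
By the outcome, as a careful person would: the job done as asked, in the order asked, and still so for the second after the job is handed in, with the robot touching nothing.
It also fails if it takes over 67 s, if anything falls off the work surface, if the arm or the gripper's body presses on something with over 40 N, if the wrist force passes 120 N, or if a joint passes its speed limit or range.

## Robot

A 7-joint arm with a two-finger parallel gripper is mounted at the origin on a cart in front of the work surface, level with it; the furniture and walls round the work are solid. World frame = base frame: x ahead of the robot, y to its left, z up, the work surface at z = 0. Lengths are in m, angles in degrees, forces in N, time in s.
With the tool pointing down it reaches from about 0.4 to 0.75 m from the base axis. Payload 19.5 kg.
Tool frame: the origin (TCP) lies between the finger pads; the fingertips stand tip_extent ahead of it and the grasp point (between the pads) lies 11 mm behind it (tip_extent is the distance from the TCP to the fingertips, in m); z points along the fingers, y is the line along which they close (so a half turn about z gives the same grasp; the last joint's range is limited). The gripper opens to 85 mm and grips with 20 to 120 N. Pads are 22 mm wide; open, the fingers measure 114 mm over their backs; the gripper's body (76 mm by 85 mm) begins 54 mm behind the grasp point. The pads swing forward as they close: fully open they stand 13 mm farther back than shut.
Start: joints at [-68.68, 40.479, -1.581, 85.061, 1.261, 54.483, -4.326], TCP at [0.231, 0.526, 0.239] pointing down, gripper open.
Joint ranges: [-155.06, 155.06], [-18.47, 123.98], [-90, 86.84], [0, 140.48], [-83.41, 263.41], [0, 116], [-161.91, 161.91]. Speed limits (degrees/s): [108.29, 108.29, 147.25, 147.25, 172.46, 172.46, 172.46].

## Interface

Orientations are given as a 3x3 rotation matrix whose columns are the frame's x, y, z axes.
In Python, from rig import get_obs, get_image, close_job, look_for, silhouettes, landmark_of, tip_extent gives the robot as it stands.
- The arm moves only by the shell command python3 -m jog 'ROWS'. ROWS is JSON, a list that holds one entry, the list of rows, each a list of 7 numbers: the shift along the tool's x, y, z scaled (see below), then the turn, a rotation vector about the tool's x, y, z scaled (see below), then the gripper command: -1 is shut, 1 is fully open, values between are in proportion. A call has exactly 8 rows; each row is the pose to reach, as a shift and turn from the pose commanded when the call began, along the tool's axes at that moment; what a row does not reach only later rows make up. The controller multiplies each number of a shift by 0.15 m and each number of a turn by 45 degrees. A row lasts 1/12 s, in which the tool goes at most 41.7 mm and 7.16 degrees, less where a joint would pass 70% of its speed; a pose out of reach is approached as far as the arm can. A call with a number of a shift or a turn outside -1 to 1 is refused whole. A call with a gripper value outside its range is refused whole. The fingers move at their own pace and stop on an object; the grip force is fixed at half the most. Time passes only in rows, so rows that repeat a pose let the fingers close, or fill a call up. It gives the time, the measured TCP pose, the force, the opening and the grip force at its end, in the units of the state.
- get_obs(): the state, without advancing time (a new reading comes with each control period).
- get_image(name): name is "scene" or "top" or "wrist"; returns a dict with "frame" (400x640x3 uint8, red, green, blue), "intrinsics" (3x3 intrinsics, pixels), "distortion" ([k1, k2, p1, p2, k3] as OpenCV has them; the pictures are not rectified), "R" (3x3) and "t" (3): a world point X has camera coordinates R X + t. Camera axes: x right, y down, z forward; pixel columns grow to the right and rows downward; lengths in m; the calibration is good to about 2 mm. A picture is of the moment at which its call begins. There is no depth.
- close_job(): hands the job in; it is judged then, once.
Trained networks look in the newest picture that a camera, given by its name, has taken for a name from the list of things; names that differ only in an ending like _2 or _b are one class to them, and where a whole thing is asked for, a point or a joint stands for the part that bears it (a point fixed in the world has none). Each returns a list of dicts, best first, with "score" (0 to 1); they miss things now and then, are a little off and sometimes report something else, mostly with a low value. They report only what shows in the picture. A call takes as long as a camera call.
- look_for(camera, query): "bbox" ([left, top, right, bottom] in pixels, round what is visible of it).
- silhouettes(camera, query): "mask" (400x640 bool, what is visible of it) and "bbox" ([left, top, right, bottom] in pixels, round what is visible of it).
- landmark_of(camera, query): "at" ([column, row] in pixels: a listed point, or the origin of a listed thing).
The state is a dict: "time": time; "joint_positions": joint angles; "dq": joint speeds; "joint_torque": joint torques, N m; "eef_pos": TCP position; "eef_rot": TCP orientation; "force": force on the tool from outside, world axes, zero at the start; "moment": the same for the moment, N m; "width": finger opening in m; "grip_force": force on a finger pad.
Only numpy, scipy, OpenCV 4.12 (cv2) and the standard library are available. Lean on these libraries where they do the work, as an engineer would, in place of code of your own. Each camera call takes 0.05 s, during which the arm holds its last target. There are 200 camera calls.

## Working session

There is one attempt and no reset: what is moved stays moved. The work goes in short steps, Python scripts to look and compute and a shell command to move; the robot and the scene stay as the last step left them, time stands still between calls to the robot, and variables do not carry over. Pictures are saved under pics/ and viewed, at most 10 in all, crops included, and the job is handed in when it is done.

```bash
mkdir -p pics; cat > h.py <<'E'
import numpy as np, cv2
from rig import *
def ray(im,px):
    K=np.array(im["intrinsics"]);d=np.array(im["distortion"])
    u=cv2.undistortPoints(np.array([[px]],float),K,d)[0,0]
    R=np.array(im["R"]);t=np.array(im["t"])
    return -R.T@t, R.T@np.array([u[0],u[1],1])
def at_z(im,px,z):
    c,r=ray(im,px); return c+r*(z-c[2])/r[2]
def proj(im,X):
    return cv2.projectPoints(np.array([X],float),cv2.Rodrigues(np.array(im["R"]))[0],np.array(im["t"],float),np.array(im["intrinsics"]),np.array(im["distortion"]))[0][0,0]
Z=dict(axis=.033,index_post=.033,pointer_tip=.033,lever_pivot=.026,lever_end=.026)
def find(cam,names=Z):
    im=get_image(cam)
    for n in names:
        for l in landmark_of(cam,n)[:2]:
            print(cam,n,round(l["score"],2),np.round(l["at"],1),np.round(at_z(im,l["at"],Z.get(n,0)),4))
    return im
def save(im,name): cv2.imwrite("pics/"+name,cv2.cvtColor(im["frame"],cv2.COLOR_RGB2BGR))
E
python3 - <<'E'
from h import *
print(tip_extent() if callable(tip_extent) else tip_extent)
for c in("top","scene"):
    im=find(c,list(Z)+["wheel_a","bits","chassis","driver","plier"]); save(im,c+"0.png")
o=get_obs();print(o["time"],o["eef_pos"],o["eef_rot"],o["force"],o["width"])
E
```

```text
0.008
top axis 0.84 [344.3 216. ] [ 0.4908 -0.2465  0.033 ]
top index_post 0.71 [299.6 222.2] [ 0.4728 -0.132   0.033 ]
top pointer_tip 0.8 [345.9 256.3] [ 0.3881 -0.2517  0.033 ]
top lever_pivot 0.61 [377.3 213.5] [ 0.4996 -0.3324  0.026 ]
top lever_end 0.66 [410.  208.1] [ 0.5151 -0.4178  0.026 ]
top wheel_a 0.71 [363.9 184.1] [ 0.5812 -0.2997  0.    ]
top wheel_a 0.56 [279.3 227.5] [ 0.461  -0.0771  0.    ]
top bits 0.82 [294.5 201.7] [ 0.5303 -0.1153  0.    ]
top chassis 0.89 [446.1 201.5] [ 0.5379 -0.5205  0.    ]
top driver 0.83 [216.2 211.7] [0.4997 0.0924 0.    ]
top plier 0.94 [186.1 203.5] [0.5202 0.175  0.    ]
top plier 0.59 [367.4 182.9] [ 0.5846 -0.3091  0.    ]
scene axis 0.87 [329.8 226.2] [ 0.4875 -0.2423  0.033 ]
scene index_post 0.83 [294.6 220. ] [ 0.4665 -0.1484  0.033 ]
scene pointer_tip 0.76 [313.5 252.1] [ 0.3854 -0.2494  0.033 ]
scene pointer_tip 0.56 [218.5 187.4] [0.4885 0.1234 0.033 ]
scene lever_pivot 0.65 [365.  240.1] [ 0.4884 -0.3419  0.026 ]
scene lever_end 0.59 [398.1 241.2] [ 0.5229 -0.4182  0.026 ]
scene wheel_a 0.66 [272.8 226.6] [ 0.4475 -0.0891  0.    ]
scene wheel_a 0.52 [365.2 224.1] [ 0.5722 -0.3083  0.    ]
scene bits 0.8 [294.8 209.6] [ 0.5373 -0.1058  0.    ]
scene bits 0.74 [366.8 223.1] [ 0.578  -0.3106  0.    ]
scene chassis 0.61 [439.3 259.1] [ 0.5357 -0.5264  0.    ]
scene driver 0.67 [228.3 199.5] [0.4872 0.0921 0.    ]
scene driver 0.27 [217.9 186.4] [0.5245 0.1606 0.    ]
1.1 [0.23118826 0.5264331  0.23926562] [[-9.15563457e-01  4.02173530e-01 -8.76522837e-05]
 [ 4.02173538e-01  9.15563452e-01 -1.04066922e-04]
 [ 3.83982662e-05 -1.30531300e-04 -9.99999991e-01]] [-0.09190666 -0.27830383  0.11830903] 0.08524124027190443
```

View pics/top0.png

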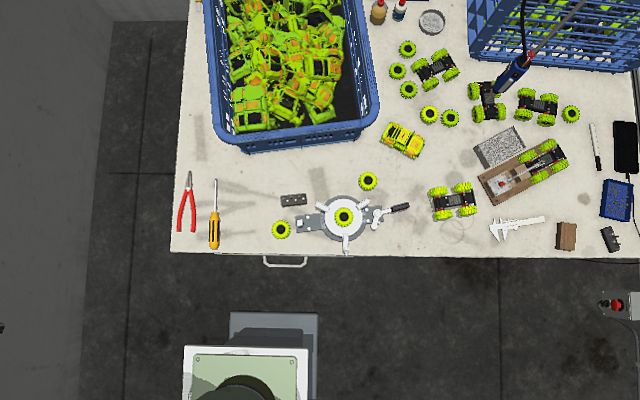

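View pics/scene0.png

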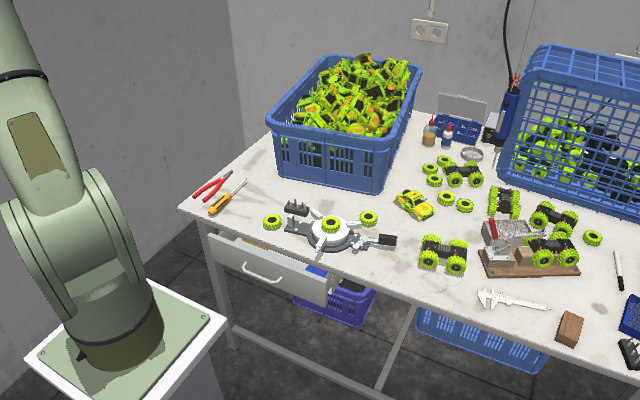

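The top view shows the stand at about (344,216), the pointer towards the robot at (346,250), the post at about (300,222) and the black lever handle at (400,208). The scene view agrees with this. That puts the dial at about +1.5 rad and the lever slightly open.

```bash
cat >> h.py <<'E'
def plan(W,start=None):
    """W: list of (x,y,z,yaw of tool y in deg); prints scaled numbers from pose to pose"""
    if start is None:
        o=get_obs();R=np.array(o["eef_rot"]);start=(*o["eef_pos"],np.degrees(np.arctan2(R[1,1],R[0,1])))
    for w in W:
        a=np.radians(start[3]);y=np.array([np.cos(a),np.sin(a)]);x=np.array([-y[1],y[0]])
        # tool z down, x = y cross z
        x=np.cross([*y,0],[0,0,-1])[:2]
        d=np.array(w[:3])-start[:3]
        print(np.round([x@d[:2]/.15,y@d[:2]/.15,-d[2]/.15],3),"rz",round(-(w[3]-start[3])/45,3)); start=w
E
python3 - <<'E'
from h import *
plan([(.36,.42,.239,50),(.44,.28,.239,35),(.47,.11,.239,20),(.45,-.06,.239,10),(.40,-.21,.2,3)])
E
```

```text
[-1.072 -0.304  0.002] rz 0.362
[-1.008 -0.372 -0.   ] rz 0.333
[-1.043 -0.486 -0.   ] rz 0.333
[-1.019 -0.513 -0.   ] rz 0.222
[-0.927 -0.502  0.26 ] rz 0.156
```

```bash
python3 -m jog '[[[-0.3,-0.1,0,0,0,0.1,-1],[-0.6,-0.2,0,0,0,0.2,-1],[-0.8,-0.25,0,0,0,0.3,-1],[-1,-0.3,0,0,0,0.36,-1],[-1,-0.3,0,0,0,0.36,-1],[-1,-0.3,0,0,0,0.36,-1],[-1,-0.3,0,0,0,0.36,-1],[-1,-0.3,0,0,0,0.36,-1]]]' | tail -5
python3 -m jog '[[[-0.25,-0.1,0,0,0,0.1,-1],[-0.5,-0.2,0,0,0,0.2,-1],[-0.75,-0.3,0,0,0,0.3,-1],[-1,-0.37,0,0,0,0.33,-1],[-1,-0.37,0,0,0,0.33,-1],[-1,-0.37,0,0,0,0.33,-1],[-1,-0.37,0,0,0,0.33,-1],[-1,-0.37,0,0,0,0.33,-1]]]' | tail -5
python3 - <<'E'
from h import *
o=get_obs();print(o["time"],o["joint_positions"],o["width"])
plan([(.47,.11,.239,20),(.45,-.05,.239,10),(.40,-.2,.2,3)])
E
```

```text
eef_pos: [0.3496, 0.4257, 0.2392]
eef_rot: [[-0.768, 0.64, -0.0], [0.64, 0.768, 0.0], [0.001, -0.0, -1.0]]
force: [-0.5, -0.4, 0.3]
width: 0.0
grip_force: 0.0
eef_pos: [0.4291, 0.2875, 0.2392]
eef_rot: [[-0.579, 0.815, -0.0], [0.815, 0.579, 0.0], [0.001, -0.0, -1.0]]
force: [0.1, 0.5, 0.3]
width: -0.0
grip_force: 0.0
2.4333 [-39.93165101  35.64156773   4.63725716  97.31474288  -3.7224024
  47.19870587   1.75944888] -4.3799451032403116e-05
[-1.123e+00 -4.630e-01  1.000e-03] rz 0.342
[-0.957 -0.49  -0.   ] rz 0.222
[-0.927 -0.502  0.26 ] rz 0.156
```

```bash
python3 -m jog '[[[-0.25,-0.1,0,0,0,0.1,-1],[-0.5,-0.2,0,0,0,0.2,-1],[-0.75,-0.35,0,0,0,0.3,-1],[-1,-0.46,0,0,0,0.34,-1],[-1,-0.46,0,0,0,0.34,-1],[-1,-0.46,0,0,0,0.34,-1],[-1,-0.46,0,0,0,0.34,-1],[-1,-0.46,0,0,0,0.34,-1]]]' | tail -5
python3 -m jog '[[[-0.25,-0.1,0,0,0,0.1,-1],[-0.5,-0.2,0,0,0,0.2,-1],[-0.75,-0.35,0,0,0,0.22,-1],[-1,-0.49,0,0,0,0.22,-1],[-1,-0.49,0,0,0,0.22,-1],[-1,-0.49,0,0,0,0.22,-1],[-1,-0.49,0,0,0,0.22,-1],[-1,-0.49,0,0,0,0.22,-1]]]' | tail -5
python3 -m jog '[[[-0.25,-0.1,0,0,0,0.1,-1],[-0.5,-0.2,0,0,0,0.16,-1],[-0.75,-0.35,0.1,0,0,0.16,-1],[-0.95,-0.5,0.1,0,0,0.16,-1],[-0.95,-0.5,0.1,0,0,0.16,-1],[-0.95,-0.5,0.1,0,0,0.16,-1],[-0.95,-0.5,0.1,0,0,0.16,-1],[-0.95,-0.5,0.1,0,0,0.16,-1]]]' | tail -5
python3 - <<'E'
from h import *
o=get_obs();print(o["time"],o["joint_positions"])
find("top");save(find("wrist"),"w1.png")
E
```

```text
eef_pos: [0.4598, 0.1255, 0.2392]
eef_rot: [[-0.344, 0.939, -0.0], [0.939, 0.344, 0.0], [0.0, -0.0, -1.0]]
force: [-0.8, 0.6, 0.3]
width: 0.0002
grip_force: 0.0
eef_pos: [0.4425, -0.0406, 0.2392]
eef_rot: [[-0.177, 0.984, -0.0], [0.984, 0.177, 0.0], [0.0, -0.0, -1.0]]
force: [0.0, 0.4, 0.0]
width: 0.0001
grip_force: 0.0
eef_pos: [0.3941, -0.194, 0.2244]
eef_rot: [[-0.053, 0.999, 0.0], [0.999, 0.053, 0.0], [0.0, 0.0, -1.0]]
force: [-0.2, -0.3, -0.2]
width: -0.0
grip_force: 0.0
4.4333 [ 17.12118192  31.23398994   8.15857206 113.22418968  -7.23042801
  36.01205534  32.98551923]
top lever_pivot 0.65 [379.5 213.2] [ 0.5004 -0.3381  0.026 ]
top lever_end 0.82 [410.4 205.2] [ 0.5227 -0.4189  0.026 ]
wrist axis 0.77 [391.5 227.4] [ 0.4821 -0.2479  0.033 ]
wrist index_post 0.94 [393.4 133.1] [ 0.4709 -0.1394  0.033 ]
wrist pointer_tip 0.97 [308.5 229. ] [ 0.3842 -0.2548  0.033 ]
wrist pointer_tip 0.72 [456.4 263.8] [ 0.569  -0.2922  0.033 ]
wrist lever_pivot 0.92 [396.7 287.5] [ 0.5013 -0.3334  0.026 ]
wrist lever_end 0.77 [403.1 343.1] [ 0.5223 -0.422   0.026 ]
```

View pics/w1.png

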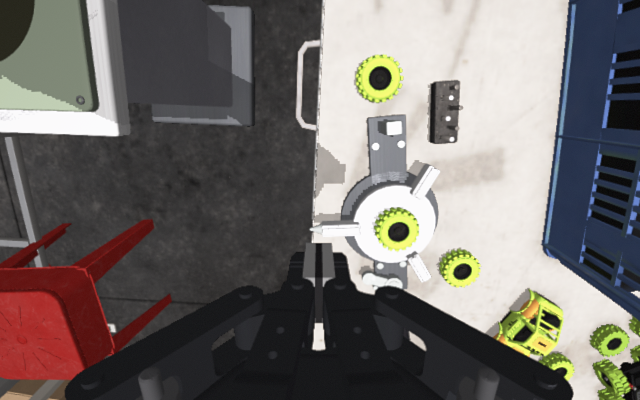

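The wrist view shows the pointer at (310,229), the wheel at (397,229), the post at (393,128) and the pivot at (397,285). Axis is about (0.487,-0.246), the post direction about 98.7° and the pointer about 184°. The post-to-pivot distance of 198 mm matches the given 196 mm.

```bash
cat >> h.py <<'E'
A=np.array([.487,-.246])
def P(th,off,z=.035,r=.069,flip=180):
    t=np.radians(th);u=np.array([np.cos(t),np.sin(t)]);n=np.array([-u[1],u[0]])
    p=A+r*u+off*n
    return (p[0],p[1],z,th-flip)
def rows(S,W):
    "rows of one call, all relative to S"
    for w in W: plan([w],S)
E
python3 - <<'E'
from h import *
plan([P(184,.032,.13),P(184,.032,.035)])
print();rows(P(184,.032),[P(184,.021)]+[P(184-d,.018) for d in(5,10,15,20,25,30,35)])
E
```

```text
[-0.589  0.153  0.629] rz -0.026
[0.    0.    0.633] rz 0.0

[ 0.073  0.    -0.   ] rz 0.0
[ 0.134 -0.009 -0.   ] rz 0.111
[ 0.175 -0.014 -0.   ] rz 0.222
[ 0.216 -0.015 -0.   ] rz 0.333
[ 0.258 -0.013 -0.   ] rz 0.444
[ 0.299 -0.008 -0.   ] rz 0.556
[ 0.339  0.002 -0.   ] rz 0.667
[ 0.379  0.014 -0.   ] rz 0.778
```

```bash
python3 -m jog '[[[-0.2,0.05,0.1,0,0,-0.03,-1],[-0.4,0.1,0.2,0,0,-0.03,-1],[-0.59,0.15,0.35,0,0,-0.03,-1],[-0.59,0.15,0.5,0,0,-0.03,-1],[-0.59,0.15,0.63,0,0,-0.03,-1],[-0.59,0.15,0.63,0,0,-0.03,-1],[-0.59,0.15,0.63,0,0,-0.03,-1],[-0.59,0.15,0.63,0,0,-0.03,-1]]]' | tail -5
python3 - <<'E'
from h import *
plan([P(184,.032,.035)])
find("wrist")
E
```

```text
eef_pos: [0.4203, -0.283, 0.1309]
eef_rot: [[-0.073, 0.997, 0.001], [0.997, 0.073, -0.001], [-0.001, 0.001, -1.0]]
force: [0.1, 0.2, 1.0]
width: 0.0002
grip_force: 0.0
[0.002 0.001 0.64 ] rz 0.004
wrist axis 0.97 [402.3 166.4] [ 0.4839 -0.2459  0.033 ]
wrist index_post 0.73 [405.7  12.3] [ 0.4702 -0.1379  0.033 ]
wrist index_post 0.61 [275.3 169.9] [ 0.3835 -0.2562  0.033 ]
wrist pointer_tip 0.6 [275.5 170.1] [ 0.3837 -0.2563  0.033 ]
wrist lever_pivot 0.97 [401.6 259.9] [ 0.4987 -0.3314  0.026 ]
wrist lever_end 0.66 [411.7 336.2] [ 0.5225 -0.4147  0.026 ]
```

```bash
python3 -m jog '[[[0,0,0.15,0,0,0,-1],[0,0,0.3,0,0,0,-1],[0,0,0.45,0,0,0,-1],[0,0,0.55,0,0,0,-1],[0,0,0.64,0,0,0,-1],[0,0,0.64,0,0,0,-1],[0,0,0.64,0,0,0,-1],[0,0,0.64,0,0,0,-1]]]' | tail -5
python3 -m jog '[[[0.07,0,0,0,0,0,-1],[0.13,-0.01,0,0,0,0.11,-1],[0.175,-0.015,0,0,0,0.22,-1],[0.215,-0.015,0,0,0,0.33,-1],[0.26,-0.013,0,0,0,0.44,-1],[0.3,-0.008,0,0,0,0.555,-1],[0.34,0,0,0,0,0.665,-1],[0.38,0.014,0,0,0,0.78,-1]]]' | tail -5
python3 - <<'E'
from h import *
A[:]=(.4855,-.246)
save(find("wrist"),"w2.png")
print(get_obs()["time"])
rows(P(149,.018),[P(149-d,.018) for d in(4,8,12,16,20,24,28,32)])
E
```

```text
eef_pos: [0.4203, -0.2831, 0.0347]
eef_rot: [[-0.073, 0.997, 0.001], [0.997, 0.073, -0.001], [-0.001, 0.001, -1.0]]
force: [0.1, -0.1, -0.0]
width: -0.0002
grip_force: 0.0
eef_pos: [0.4179, -0.2253, 0.0347]
eef_rot: [[0.517, 0.856, 0.001], [0.856, -0.517, -0.001], [-0.0, 0.001, -1.0]]
force: [-2.1, -1.9, -0.3]
width: -0.0004
grip_force: 0.9
wrist axis 0.9 [453.  230.7] [ 0.4842 -0.2456  0.033 ]
wrist axis 0.67 [591.7 399. ] [ 0.5169 -0.404   0.033 ]
wrist index_post 0.76 [320.3  48.8] [ 0.4698 -0.1408  0.033 ]
wrist pointer_tip 0.98 [251.3 232.6] [ 0.3975 -0.1942  0.033 ]
wrist lever_pivot 0.79 [526.5 334.3] [ 0.4977 -0.3366  0.026 ]
wrist lever_end 0.76 [592.6 399. ] [ 0.5206 -0.4168  0.026 ]
7.6333
[ 0.032 -0.007 -0.   ] rz 0.089
[ 0.065 -0.012 -0.   ] rz 0.178
[ 0.098 -0.015 -0.   ] rz 0.267
[ 0.131 -0.015 -0.   ] rz 0.356
[ 0.165 -0.013 -0.   ] rz 0.444
[ 0.197 -0.009 -0.   ] rz 0.533
[ 0.23  -0.002 -0.   ] rz 0.622
[ 0.262  0.006 -0.   ] rz 0.711
```

View pics/w2.png

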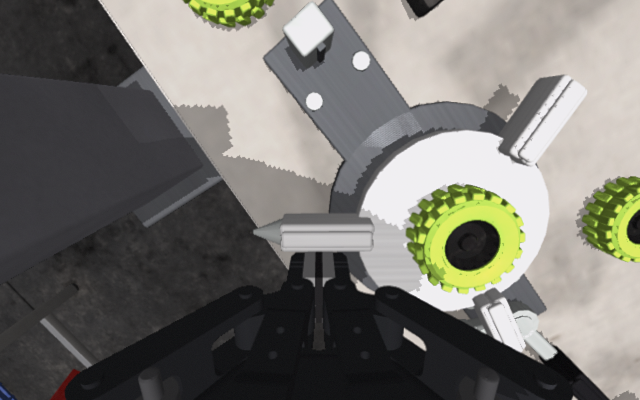

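The finger is on the pointer's ccw side and the pointer has swung with it to about 149°. I'll keep pushing.

```bash
python3 -m jog '[[[0.032,-0.007,0,0,0,0.09,-1],[0.065,-0.012,0,0,0,0.18,-1],[0.098,-0.015,0,0,0,0.27,-1],[0.131,-0.015,0,0,0,0.355,-1],[0.165,-0.013,0,0,0,0.445,-1],[0.197,-0.009,0,0,0,0.535,-1],[0.23,-0.002,0,0,0,0.62,-1],[0.262,0.006,0,0,0,0.71,-1]]]' | tail -5
python3 - <<'E'
from h import *
A[:]=(.4855,-.246)
find("wrist",["axis","index_post","pointer_tip","lever_pivot"])
rows(P(117,.018),[P(117-d,.018) for d in(3,6,9,11,13)])
E
```

```text
eef_pos: [0.4387, -0.1929, 0.0339]
eef_rot: [[0.891, 0.454, -0.0], [0.454, -0.891, -0.0], [-0.0, 0.0, -1.0]]
force: [-1.1, -1.7, 0.3]
width: -0.0003
grip_force: 0.9
wrist axis 0.65 [453.5 228.7] [ 0.4857 -0.2446  0.033 ]
wrist index_post 0.84 [247.8 161.2] [ 0.4703 -0.1406  0.033 ]
wrist pointer_tip 0.96 [252.8 233.4] [ 0.4383 -0.157   0.033 ]
wrist lever_pivot 0.57 [591.1 272.7] [ 0.4985 -0.3359  0.026 ]
[ 0.024 -0.006 -0.   ] rz 0.067
[ 0.049 -0.01  -0.   ] rz 0.133
[ 0.073 -0.013 -0.   ] rz 0.2
[ 0.09  -0.014 -0.   ] rz 0.244
[ 0.107 -0.015 -0.   ] rz 0.289
```

```bash
python3 -m jog '[[[0.024,-0.006,0,0,0,0.067,-1],[0.049,-0.01,0,0,0,0.133,-1],[0.073,-0.013,0,0,0,0.2,-1],[0.09,-0.014,0,0,0,0.244,-1],[0.107,-0.015,0,0,0,0.29,-1],[0.107,-0.015,0,0,0,0.29,-1],[0.107,-0.015,0,0,0,0.29,-1],[0.107,-0.015,0,0,0,0.29,-1]]]' | tail -5
python3 - <<'E'
from h import *
A[:]=(.4855,-.246)
im=find("wrist",["axis","index_post","pointer_tip","lever_pivot"]);save(im,"w3.png")
rows(P(104,.018),[P(104-d,.018) for d in(1,2,3,4,5,6,7,8)])
E
```

```text
eef_pos: [0.4519, -0.1836, 0.0338]
eef_rot: [[0.969, 0.245, -0.0], [0.245, -0.969, -0.0], [-0.0, 0.0, -1.0]]
force: [-0.8, -0.4, -0.1]
width: -0.0001
grip_force: 0.0
wrist axis 0.88 [452.  232.9] [ 0.4841 -0.2447  0.033 ]
wrist index_post 0.72 [240.9 209.1] [ 0.4707 -0.1407  0.033 ]
wrist pointer_tip 0.58 [250.6 231.3] [ 0.4605 -0.1474  0.033 ]
wrist lever_pivot 0.56 [607.9 240.8] [ 0.4987 -0.3355  0.026 ]
[ 0.008 -0.002 -0.   ] rz 0.022
[ 0.016 -0.004 -0.   ] rz 0.044
[ 0.024 -0.006 -0.   ] rz 0.067
[ 0.032 -0.007 -0.   ] rz 0.089
[ 0.041 -0.009 -0.   ] rz 0.111
[ 0.049 -0.01  -0.   ] rz 0.133
[ 0.057 -0.011 -0.   ] rz 0.156
[ 0.065 -0.012 -0.   ] rz 0.178
```

View pics/w3.png

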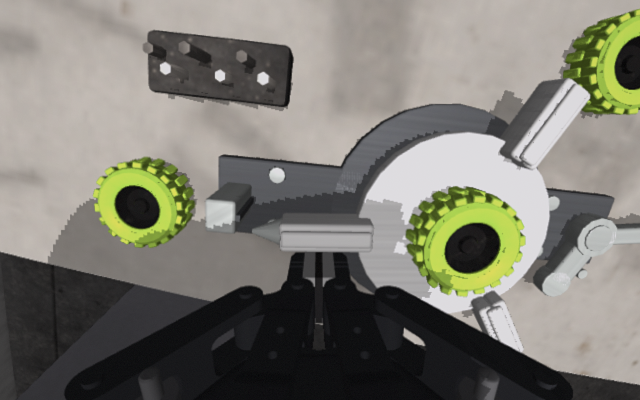

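The pointer tip is at (251,231) and the post face at (241,209), so about 6° remain.

```bash
python3 -m jog '[[[0.008,-0.002,0,0,0,0.022,-1],[0.016,-0.004,0,0,0,0.044,-1],[0.024,-0.006,0,0,0,0.067,-1],[0.032,-0.007,0,0,0,0.09,-1],[0.037,-0.008,0,0,0,0.1,-1],[0.037,-0.008,0,0,0,0.1,-1],[0.037,-0.008,0,0,0,0.1,-1],[0.037,-0.008,0,0,0,0.1,-1]]]' | tail -5
python3 - <<'E'
from h import *
im=get_image("wrist")
for i in range(3):
    im=find("wrist",["axis","index_post","pointer_tip","lever_pivot"])
f=im["frame"][130:290,190:390];cv2.imwrite("pics/c4.png",cv2.resize(cv2.cvtColor(f,cv2.COLOR_RGB2BGR),None,fx=4,fy=4,interpolation=2)[:600])
E
```

```text
eef_pos: [0.4573, -0.1807, 0.0338]
eef_rot: [[0.986, 0.167, 0.0], [0.167, -0.986, 0.0], [0.0, -0.0, -1.0]]
force: [0.0, 0.3, -0.2]
width: 0.0001
grip_force: 0.0
wrist axis 0.91 [454.6 233.4] [ 0.4846 -0.2456  0.033 ]
wrist index_post 0.68 [242.3 227.4] [ 0.4702 -0.1411  0.033 ]
wrist pointer_tip 0.69 [253.4 229.4] [ 0.47   -0.1466  0.033 ]
wrist lever_pivot 0.82 [613.9 230. ] [ 0.4983 -0.3364  0.026 ]
wrist axis 0.77 [451.  236.2] [ 0.4827 -0.2444  0.033 ]
wrist index_post 0.59 [239.  229.7] [ 0.4686 -0.1397  0.033 ]
wrist pointer_tip 0.95 [251.6 231.9] [ 0.4685 -0.146   0.033 ]
wrist lever_pivot 0.63 [612.4 231.4] [ 0.4973 -0.3361  0.026 ]
wrist axis 0.61 [453.2 231.8] [ 0.4852 -0.2448  0.033 ]
wrist index_post 0.87 [239.7 230.7] [ 0.4681 -0.1401  0.033 ]
wrist pointer_tip 0.75 [253.1 231. ] [ 0.4691 -0.1467  0.033 ]
wrist lever_pivot 0.67 [614.5 230.4] [ 0.498 -0.337  0.026]
wrist lever_pivot 0.32 [157.7 218.8] [ 0.4643 -0.0958  0.026 ]
```

View pics/c4.png

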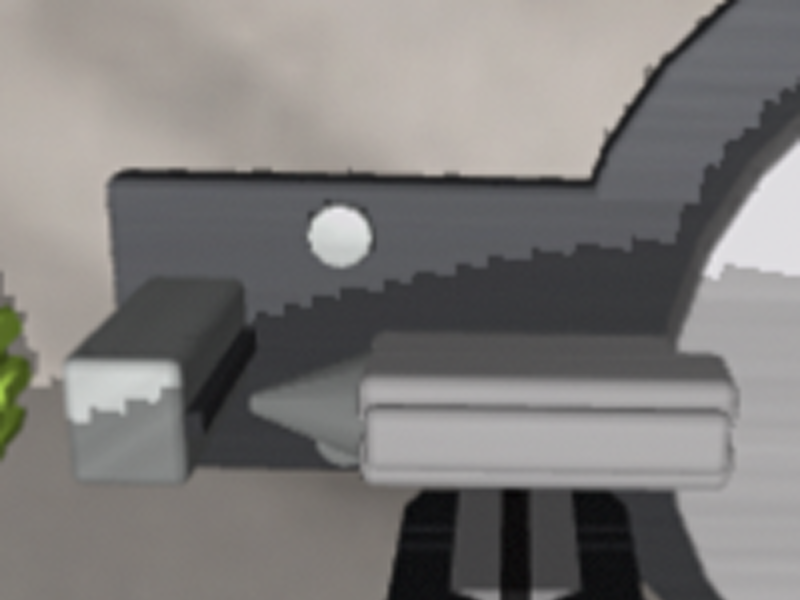

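The crop shows the post's top face at crop (68–187, 358–482), the tip at (252,403) and the crest line from (366,404) to (735,408). I'll compute the residual from these.

```bash
python3 - <<'E'
from h import *
im=get_image("wrist")
q=lambda c,r,z:at_z(im,(190+(c+.5)/4-.5,130+(r+.5)/4-.5),z)[:2]
tip=q(252,403,.033);pf=(q(183,359,.042)+q(187,481,.042))/2;pb=(q(68,360,.042)+q(76,482,.042))/2
e1=q(366,404,.044);e2=q(735,408,.044);s1=q(125,172,.008);s2=q(590,181,.008)
an=lambda a,b:np.degrees(np.arctan2(*(b-a)[::-1]))
print("tip",tip,"postfront",pf,"post width",np.linalg.norm(q(183,359,.042)-q(187,481,.042)))
print("crest dir",an(e2,e1),"strip dir",an(s2,s1),"post depth dir",an(pf,pb))
print("from top")
for A in [(.4855,-.246),(.4845,-.2455)]:
    A=np.array(A); print(an(A,tip),an(A,pf),an(A,e1),an(A,e2))
for n in ("wheel_a",):
    pass
o=get_obs();print(o["time"],o["eef_pos"])
E
```

```text
tip [ 0.46940111 -0.14643006] postfront [ 0.46985459 -0.14045778] post width 0.015351978361754379
crest dir 98.9111991841332 strip dir 98.40968262510987 post depth dir 100.30913146865869
from top
99.18434500948901 98.43203138570084 96.13527306000469 93.4699472515016
98.66556060063165 97.93724411670871 95.49983825388962 92.18268390449651
10.9833 [ 0.45721628 -0.1808397   0.03383208]
```

About 0.6° remains, so one small nudge.

```bash
python3 -m jog '[[[0.003,0,0,0,0,0.008,-1],[0.006,-0.001,0,0,0,0.014,-1],[0.006,-0.001,0,0,0,0.014,-1],[0.006,-0.001,0,0,0,0.014,-1],[0.006,-0.001,0,0,0,0.014,-1],[0.006,-0.001,0,0,0,0.014,-1],[0.006,-0.001,0,0,0,0.014,-1],[0.006,-0.001,0,0,0,0.014,-1]]]' | tail -5
python3 -m jog '[[[-0.03,0,0,0,0,0,-1],[-0.06,0,0,0,0,0,-1],[-0.1,0,0,0,0,0,-1],[-0.1,0,-0.1,0,0,0,-1],[-0.1,0,-0.25,0,0,0,-1],[-0.1,0,-0.45,0,0,0,-1],[-0.1,0,-0.5,0,0,0,-1],[-0.1,0,-0.5,0,0,0,-1]]]' | tail -5
python3 - <<'E'
from h import *
for i in range(2): im=find("wrist")
f=im["frame"]
px=proj(im,[.475,-.165,.035]);c,r=int(px[0]),int(px[1]);c0,r0=max(c-100,0),max(r-70,0);print(c0,r0)
f=f[r0:r0+140,c0:c0+200];cv2.imwrite("pics/c5.png",cv2.resize(cv2.cvtColor(f,cv2.COLOR_RGB2BGR),None,fx=4,fy=4,interpolation=2))
o=get_obs();print(o["time"],o["eef_pos"])
E
```

```text
eef_pos: [0.4581, -0.1806, 0.0338]
eef_rot: [[0.988, 0.156, -0.0], [0.156, -0.988, -0.0], [-0.0, 0.0, -1.0]]
force: [-1.8, -0.6, 0.2]
width: 0.0002
grip_force: 0.9
eef_pos: [0.4437, -0.1831, 0.1104]
eef_rot: [[0.988, 0.156, 0.003], [0.156, -0.988, -0.001], [0.003, 0.001, -1.0]]
force: [0.1, -0.0, -0.2]
width: -0.0001
grip_force: 0.0
wrist axis 0.62 [408.2 175.5] [ 0.4831 -0.244   0.033 ]
wrist index_post 0.71 [263.2 170.1] [ 0.4705 -0.139   0.033 ]
wrist lever_pivot 0.77 [526.6 173.8] [ 0.4979 -0.3367  0.026 ]
wrist lever_end 0.88 [631.3 164.1] [ 0.5193 -0.4188  0.026 ]
wrist lever_end 0.65 [524.4 172.7] [ 0.4984 -0.3346  0.026 ]
wrist axis 0.8 [411.6 170. ] [ 0.4867 -0.2443  0.033 ]
wrist index_post 0.93 [263.9 169.5] [ 0.4705 -0.1396  0.033 ]
wrist pointer_tip 0.64 [274.7 169.8] [ 0.4715 -0.1473  0.033 ]
wrist pointer_tip 0.42 [512.9  48. ] [ 0.5763 -0.2911  0.033 ]
wrist lever_pivot 0.63 [529.1 174.4] [ 0.4969 -0.3364  0.026 ]
wrist lever_pivot 0.36 [266.2 168.2] [ 0.4702 -0.1401  0.026 ]
wrist lever_end 0.97 [632.  160.6] [ 0.5207 -0.4146  0.026 ]
wrist lever_end 0.34 [202.2 174.3] [ 0.4583 -0.0931  0.026 ]
199 99
12.9167 [ 0.44321663 -0.1828906   0.10867621]
```

View pics/c5.png

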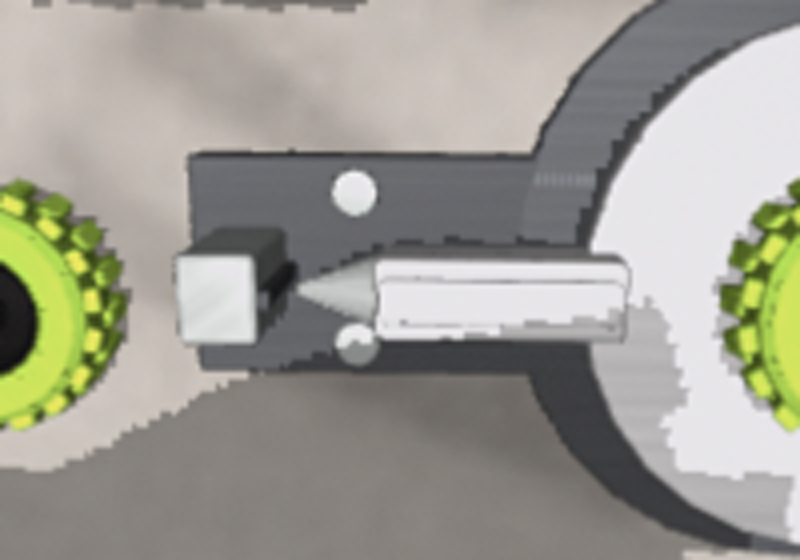

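The crop shows the tip at crop (298,290) and the post front edge at column 256, rows 254–343. The strip edges are at rows 155 and 372.

```bash
python3 - <<'E'
from h import *
im=get_image("wrist")
q=lambda c,r,z:at_z(im,(199+(c+.5)/4-.5,99+(r+.5)/4-.5),z)[:2]
an=lambda a,b:np.degrees(np.arctan2(*(b-a)[::-1]))
tip=q(298,290,.033);pf=(q(255,254,.042)+q(257,343,.042))/2
s=[q(200,154,.008),q(525,156,.008),q(245,370,.008),q(525,373,.008)]
print("tip",tip,"pf",pf,"strip w",np.linalg.norm(s[1]-s[3]))
d1,d2=an(s[1],s[0]),an(s[3],s[2]);print("strip",d1,d2,"edge lines",an(q(628,283,.0425),q(382,281,.0425)),an(q(625,340,.03),q(380,340,.03)))
d=np.radians((d1+d2)/2);u=np.array([np.cos(d),np.sin(d)]);n=np.array([-u[1],u[0]])
m=((s[1]+s[3])/2+0)
print("lateral mm: tip",1e3*n@(tip-m),"post",1e3*n@(pf-m), "axis guesses",[1e3*n@(np.array(a)-m) for a in((.4855,-.246),(.4867,-.2443),(.4831,-.244))])
E
```

```text
tip [ 0.47061255 -0.14619473] pf [ 0.46987931 -0.14029207] strip w 0.04374700137891671
strip 98.52036788142382 98.31381616751645 edge lines 98.4998355471672 98.9667509451005
lateral mm: tip 0.10196256374327467 post -0.036707732347365296 axis guesses [np.float64(-0.015816672707413392), np.float64(-1.4517339531855862), np.float64(2.0655759648217535)]
```

The pointer is within about 0.1° of the post line. Next is the lever: pivot about (0.4986,-0.335), handle at about -75.5°, lock expected near -142°.

```bash
python3 - <<'E'
from h import *
A[:]=(.4986,-.335)
L=lambda ph,off,z=.03:P(ph,off,z,r=.062,flip=0)
plan([(.49,-.29,.13,-79),L(-75.5,.034,.12),L(-75.5,.034)])
print();rows(L(-75.5,.034),[L(-75.5,.021)]+[L(-75.5-d,.018) for d in(4,8,12,16,20,25,30)])
print();rows(L(-105.5,.018),[L(-105.5-d,.018) for d in(4,8,12,16,20,24,28,30)])
E
```

```text
[ 0.197  0.754 -0.142] rz -0.045
[0.251 0.704 0.067] rz -0.078
[0.  0.  0.6] rz -0.0

[-0.087 -0.    -0.   ] rz -0.0
[-0.136  0.007 -0.   ] rz 0.089
[-0.165  0.013 -0.   ] rz 0.178
[-0.195  0.016 -0.   ] rz 0.267
[-0.225  0.017 -0.   ] rz 0.356
[-0.255  0.016 -0.   ] rz 0.444
[-0.293  0.012 -0.   ] rz 0.556
[-0.329  0.005 -0.   ] rz 0.667

[-0.029  0.007 -0.   ] rz 0.089
[-0.059  0.013 -0.   ] rz 0.178
[-0.089  0.016 -0.   ] rz 0.267
[-0.119  0.017 -0.   ] rz 0.356
[-0.149  0.016 -0.   ] rz 0.444
[-0.178  0.013 -0.   ] rz 0.533
[-0.208  0.008 -0.   ] rz 0.622
[-0.223  0.005 -0.   ] rz 0.667
```

```bash
python3 -m jog '[[[0,0,-0.14,0,0,-0.04,-1],[0.05,0.2,-0.14,0,0,-0.04,-1],[0.1,0.4,-0.14,0,0,-0.04,-1],[0.15,0.6,-0.14,0,0,-0.04,-1],[0.2,0.75,-0.14,0,0,-0.04,-1],[0.2,0.75,-0.14,0,0,-0.04,-1],[0.2,0.75,-0.14,0,0,-0.04,-1],[0.2,0.75,-0.14,0,0,-0.04,-1]]]' | tail -5
python3 -m jog '[[[0.1,0.2,0,0,0,-0.04,-1],[0.2,0.4,0,0,0,-0.08,-1],[0.25,0.6,0,0,0,-0.08,-1],[0.25,0.7,0.07,0,0,-0.08,-1],[0.25,0.7,0.07,0,0,-0.08,-1],[0.25,0.7,0.07,0,0,-0.08,-1],[0.25,0.7,0.07,0,0,-0.08,-1],[0.25,0.7,0.07,0,0,-0.08,-1]]]' | tail -5
python3 - <<'E'
from h import *
A[:]=(.4986,-.335)
L=lambda ph,off,z=.03:P(ph,off,z,r=.062,flip=0)
plan([L(-75.5,.034)]);print(np.round(get_obs()["joint_positions"]))
find("top",["lever_end","lever_pivot"])
save(find("wrist"),"w6.png")
E
```

```text
eef_pos: [0.4902, -0.2887, 0.1296]
eef_rot: [[0.982, 0.187, -0.001], [0.187, -0.982, 0.001], [-0.0, -0.001, -1.0]]
force: [-0.6, 0.1, -0.6]
width: 0.0001
grip_force: 0.0
eef_pos: [0.5473, -0.3843, 0.1199]
eef_rot: [[0.968, 0.249, 0.001], [0.249, -0.968, 0.0], [0.001, -0.0, -1.0]]
force: [0.5, 0.1, 0.6]
width: -0.0002
grip_force: 0.0
[-0.005  0.014  0.599] rz -0.002
[ 20.  61.  33.  71. -34.  58. -19.]
wrist axis 0.74 [134.1 240. ] [ 0.4837 -0.2446  0.033 ]
wrist index_post 0.65 [ 12.  223.9] [ 0.4711 -0.1404  0.033 ]
wrist index_post 0.55 [243.6 135.7] [ 0.5889 -0.318   0.033 ]
wrist pointer_tip 0.77 [ 19.4 229.3] [ 0.4677 -0.1467  0.033 ]
wrist lever_pivot 0.68 [247.1 245.8] [ 0.4987 -0.3356  0.026 ]
wrist lever_end 0.95 [343.3 247.3] [ 0.5177 -0.4147  0.026 ]
```

View pics/w6.png

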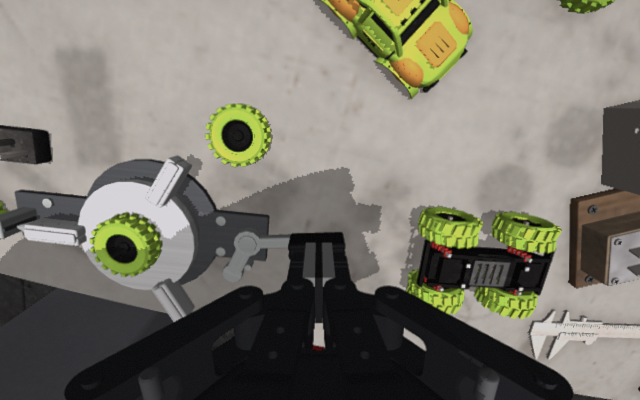

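The wrist view shows the lever bar running from (247,245) to (343,245), partly behind the fingertips. Before descending I'll project the planned contact points into this view.

```bash
python3 - <<'E'
from h import *
A[:]=(.4986,-.335)
im=get_image("wrist")
print("finger goal",proj(im,[.547,-.384,.022]),"tip now",proj(im,[.5473,-.3843,.112]))
for r in (.037,.06,.083):
  for off in(-.007,.007):
    p=P(-75.5,off,.04,r=r); print(r,off,proj(im,p[:3]))
m=silhouettes("wrist","lever")
if m: print(m[0]["score"],m[0]["bbox"])
f=im["frame"][205:285,230:370];cv2.imwrite("pics/c7.png",cv2.resize(cv2.cvtColor(f,cv2.COLOR_RGB2BGR),None,fx=5,fy=5,interpolation=2))
E
```

```text
finger goal [316.10029218 204.84894876] tip now [315.55077924 255.41478558]
0.037 -0.007 [288.14062092 260.93961063]
0.037 0.007 [287.55100277 245.06091883]
0.06 -0.007 [316.72791721 260.9026429 ]
0.06 0.007 [316.65616227 245.01594553]
0.083 -0.007 [345.32316078 260.82437629]
0.083 0.007 [345.76965957 244.93982004]
0.88 [222.7, 226.4, 344.5, 282.5]
```

View pics/c7.png

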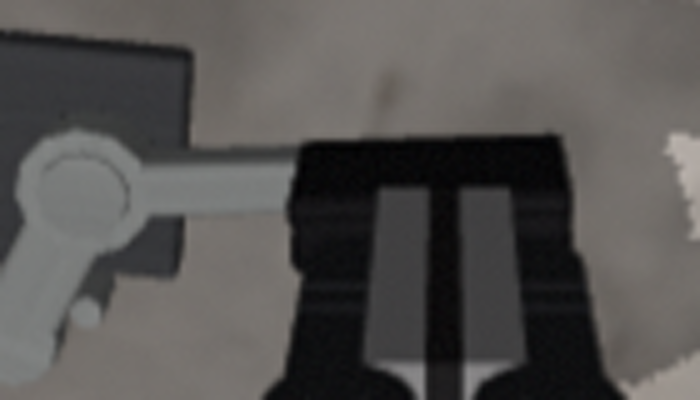

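The handle's far side is at crop row 138 (image row 233). The finger goal projects to row 205, about 15 mm clear, so I'll descend and push.

```bash
python3 -m jog '[[[0,0,0.15,0,0,0,-1],[0,0.01,0.3,0,0,0,-1],[0,0.01,0.42,0,0,0,-1],[0,0.01,0.52,0,0,0,-1],[0,0.01,0.6,0,0,0,-1],[0,0.01,0.6,0,0,0,-1],[0,0.01,0.6,0,0,0,-1],[0,0.01,0.6,0,0,0,-1]]]' | tail -5
python3 -m jog '[[[-0.087,0,0,0,0,0,-1],[-0.136,0.007,0,0,0,0.09,-1],[-0.165,0.013,0,0,0,0.18,-1],[-0.195,0.016,0,0,0,0.27,-1],[-0.225,0.017,0,0,0,0.355,-1],[-0.255,0.016,0,0,0,0.445,-1],[-0.293,0.012,0,0,0,0.555,-1],[-0.329,0.005,0,0,0,0.665,-1]]]' | tail -5
python3 -m jog '[[[-0.029,0.007,0,0,0,0.09,-1],[-0.059,0.013,0,0,0,0.18,-1],[-0.089,0.016,0,0,0,0.27,-1],[-0.119,0.017,0,0,0,0.355,-1],[-0.149,0.016,0,0,0,0.445,-1],[-0.178,0.013,0,0,0,0.535,-1],[-0.178,0.013,0,0,0,0.535,-1],[-0.178,0.013,0,0,0,0.535,-1]]]' | tail -5
python3 - <<'E'
from h import *
A[:]=(.4986,-.335)
L=lambda ph,off,z=.03:P(ph,off,z,r=.062,flip=0)
find("wrist");find("top",["lever_end"]);find("scene",["lever_end"])
rows(L(-129.5,.018),[L(-129.5-d,.018) for d in(2,4,6,8,10,12,14,16)])
o=get_obs();print(o["time"],o["joint_positions"])
E
```

```text
eef_pos: [0.5476, -0.3874, 0.0304]
eef_rot: [[0.969, 0.248, 0.001], [0.248, -0.969, -0.001], [0.001, 0.001, -1.0]]
force: [-0.1, 0.3, 0.3]
width: 0.0003
grip_force: 0.0
eef_pos: [0.5001, -0.4005, 0.0307]
eef_rot: [[0.962, -0.272, 0.002], [-0.272, -0.962, -0.002], [0.002, 0.001, -1.0]]
force: [1.0, -0.5, -1.3]
width: -0.0
grip_force: 0.8
eef_pos: [0.4739, -0.3948, 0.0301]
eef_rot: [[0.772, -0.636, 0.001], [-0.636, -0.772, -0.001], [0.001, -0.0, -1.0]]
force: [0.5, 0.5, 0.6]
width: 0.0005
grip_force: 0.0
wrist index_post 0.16 [354.7 293.5] [ 0.4496 -0.4003  0.033 ]
wrist lever_pivot 0.65 [206.3 292.8] [ 0.497  -0.3356  0.026 ]
wrist lever_pivot 0.27 [ 82.2 187.8] [ 0.5782 -0.3302  0.026 ]
wrist lever_end 0.72 [357.1 295.8] [ 0.4434 -0.3982  0.026 ]
scene lever_end 0.62 [380.5 258.2] [ 0.4474 -0.4002  0.026 ]
scene lever_end 0.26 [327.6 237.9] [ 0.4522 -0.2539  0.026 ]
[-0.014  0.004 -0.   ] rz 0.044
[-0.029  0.007 -0.   ] rz 0.089
[-0.044  0.01  -0.   ] rz 0.133
[-0.059  0.013 -0.   ] rz 0.178
[-0.074  0.015 -0.   ] rz 0.222
[-0.089  0.016 -0.   ] rz 0.267
[-0.104  0.017 -0.   ] rz 0.311
[-0.119  0.017 -0.   ] rz 0.356
17.35 [ 19.91585668  66.99666672  39.19799547  86.12538026 -53.01027784
  46.73705265 -49.73474687]
```

```bash
python3 -m jog '[[[-0.014,0.004,0,0,0,0.044,-1],[-0.029,0.007,0,0,0,0.09,-1],[-0.044,0.01,0,0,0,0.133,-1],[-0.059,0.013,0,0,0,0.178,-1],[-0.067,0.014,0,0,0,0.2,-1],[-0.067,0.014,0,0,0,0.2,-1],[-0.067,0.014,0,0,0,0.2,-1],[-0.067,0.014,0,0,0,0.2,-1]]]' | tail -5
python3 -m jog '[[[-0.004,0.001,0,0,0,0.011,-1],[-0.007,0.002,0,0,0,0.022,-1],[-0.011,0.003,0,0,0,0.033,-1],[-0.014,0.004,0,0,0,0.044,-1],[-0.014,0.004,0,0,0,0.044,-1],[-0.014,0.004,0,0,0,0.044,-1],[-0.014,0.004,0,0,0,0.044,-1],[-0.014,0.004,0,0,0,0.044,-1]]]' | tail -5
```

```text
eef_pos: [0.4643, -0.3897, 0.0293]
eef_rot: [[0.661, -0.75, -0.0], [-0.75, -0.661, 0.0], [-0.0, -0.0, -1.0]]
force: [0.2, -0.4, -0.1]
width: 0.0
grip_force: 0.0
eef_pos: [0.4624, -0.3887, 0.0293]
eef_rot: [[0.635, -0.773, -0.0], [-0.773, -0.635, 0.0], [-0.0, 0.0, -1.0]]
force: [1.0, -1.0, 0.2]
width: -0.0004
grip_force: 0.1
```

```bash
python3 -m jog '[[[-0.004,0.001,0,0,0,0.011,-1],[-0.007,0.002,0,0,0,0.022,-1],[-0.011,0.003,0,0,0,0.033,-1],[-0.014,0.004,0,0,0,0.044,-1],[-0.014,0.004,0,0,0,0.044,-1],[-0.014,0.004,0,0,0,0.044,-1],[-0.014,0.004,0,0,0,0.044,-1],[-0.014,0.004,0,0,0,0.044,-1]]]' | tail -5
python3 - <<'E'
from h import *
save(find("wrist",["lever_end","lever_pivot"]),"w8.png");find("scene",["lever_end"])
E
```

```text
eef_pos: [0.4606, -0.3874, 0.0293]
eef_rot: [[0.607, -0.794, -0.0], [-0.794, -0.607, 0.0], [-0.0, 0.0, -1.0]]
force: [0.1, -0.1, -0.4]
width: 0.0001
grip_force: 0.1
wrist lever_pivot 0.61 [202.8 293.3] [ 0.498  -0.3343  0.026 ]
scene lever_end 0.76 [368.5 259.2] [ 0.4311 -0.3756  0.026 ]
scene lever_end 0.74 [296.1 210.8] [ 0.5082 -0.1283  0.026 ]
```

View pics/w8.png

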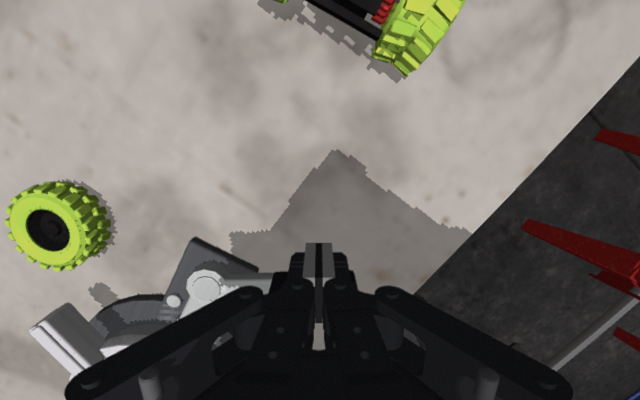

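The finger stands behind the handle, with the pivot at (203,288), and there is no stop force yet. I'll keep going in small steps.

```bash
for i in 1; do python3 -m jog '[[[-0.004,0,0,0,0,0.01,-1],[-0.007,0,0,0,0,0.02,-1],[-0.01,0.001,0,0,0,0.03,-1],[-0.014,0.002,0,0,0,0.04,-1],[-0.014,0.002,0,0,0,0.04,-1],[-0.014,0.002,0,0,0,0.04,-1],[-0.014,0.002,0,0,0,0.04,-1],[-0.014,0.002,0,0,0,0.04,-1]]]' | grep -E "pos|force"; done
python3 -m jog '[[[-0.004,0,0,0,0,0,-1],[-0.007,0,0,0,0,0,-1],[-0.01,0,0,0,0,0,-1],[-0.01,0,0,0,0,0,-1],[-0.01,0,0,0,0,0,-1],[-0.01,0,0,0,0,0,-1],[-0.01,0,0,0,0,0,-1],[-0.01,0,0,0,0,0,-1]]]' | grep -E "pos|force"
```

```text
eef_pos: [0.4599, -0.387, 0.0296]
force: [7.1, -8.9, -6.0]
grip_force: 5.5
eef_pos: [0.4597, -0.3868, 0.0297]
force: [13.4, -17.1, -11.2]
grip_force: 10.4
```

The force has risen to 22 N with almost no further motion, so the lever is on its stop. I'll back off, rise and check.

```bash
python3 -m jog '[[[0.03,0,0,0,0,0,-1],[0.07,0,0,0,0,0,-1],[0.12,0,0,0,0,0,-1],[0.12,0,-0.1,0,0,0,-1],[0.12,0,-0.3,0,0,0,-1],[0.12,0,-0.5,0,0,0,-1],[0.12,0,-0.7,0,0,0,-1],[0.12,0,-0.9,0,0,0,-1]]]' | tail -5
python3 -m jog '[[[0.2,0,-0.2,0,0,0,-1],[0.3,0,-0.3,0,0,0,-1],[0.3,0,-0.3,0,0,-0.15,-1],[0.3,0,-0.3,0,0,-0.3,-1],[0.3,0,-0.3,0,0,-0.45,-1],[0.3,0,-0.3,0,0,-0.6,-1],[0.3,0,-0.3,0,0,-0.75,-1],[0.3,0,-0.3,0,0,-0.9,-1]]]' | tail -5
python3 - <<'E'
from h import *
o=get_obs();print(o["time"])
an=lambda a,b:np.degrees(np.arctan2(*(np.array(b)-a)[::-1]))
for i in range(2):im=find("wrist")
print(proj(im,[.47,-.14,.033]))
save(im,"w9.png")
E
```

```text
eef_pos: [0.4681, -0.3991, 0.1669]
eef_rot: [[0.581, -0.814, -0.0], [-0.814, -0.581, -0.0], [-0.0, 0.0, -1.0]]
force: [-0.1, -0.3, -0.3]
width: 0.0
grip_force: 0.0
eef_pos: [0.4944, -0.4358, 0.2105]
eef_rot: [[0.972, -0.235, -0.0], [-0.235, -0.972, -0.0], [-0.0, 0.001, -1.0]]
force: [-0.0, -0.7, 0.1]
width: 0.0
grip_force: 0.0
22.2667
wrist axis 0.68 [153.6 228.6] [ 0.487  -0.2409  0.033 ]
wrist index_post 0.87 [ 81.9 260.6] [ 0.4688 -0.1376  0.033 ]
wrist index_post 0.32 [ 59.5 210.2] [ 0.5337 -0.1416  0.033 ]
wrist pointer_tip 0.89 [ 85.2 258.4] [ 0.4706 -0.1431  0.033 ]
wrist lever_pivot 0.78 [231.7 205. ] [ 0.4911 -0.335   0.026 ]
wrist lever_pivot 0.74 [155.6 229.7] [ 0.4834 -0.2379  0.026 ]
wrist lever_end 0.9 [288.4 246. ] [ 0.4271 -0.384   0.026 ]
wrist axis 0.73 [150.4 231.5] [ 0.4869 -0.2363  0.033 ]
wrist index_post 0.62 [ 83.6 259.6] [ 0.4728 -0.141   0.033 ]
wrist pointer_tip 0.84 [ 88.3 260.9] [ 0.4699 -0.1459  0.033 ]
wrist lever_pivot 0.71 [231.  197.6] [ 0.501  -0.3374  0.026 ]
wrist lever_end 0.97 [289.7 244.6] [ 0.4297 -0.3856  0.026 ]
[ 83.98024272 261.8302579 ]
```

View pics/w9.png

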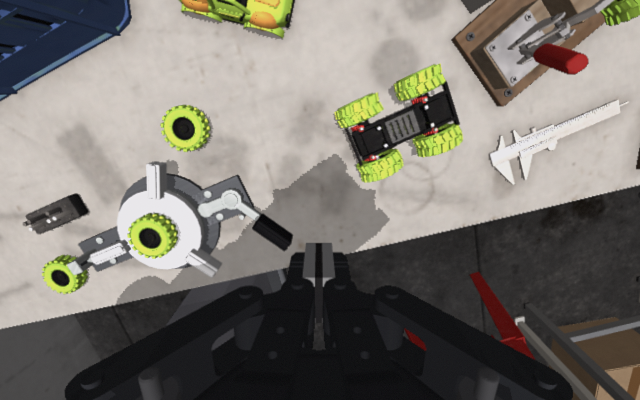

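The last view shows the lever locked, with its end at (290,245), and the pointer at (87,260) in line with the post at (83,260). I'll do a numeric average to confirm the pointer before handing in. I also miscounted: that was picture 11, one over the limit of 10, so I won't view any more.

```bash
python3 - <<'E'
from h import *
an=lambda a,b:np.degrees(np.arctan2(*(np.array(b)-a)[::-1]))
D={n:[] for n in Z}
for i in range(6):
    im=get_image("wrist")
    for n in Z:
        l=landmark_of("wrist",n)
        if l and l[0]["score"]>.4: D[n].append(at_z(im,l[0]["at"],Z[n])[:2])
M={n:np.median(v,0) for n,v in D.items() if v};print(M)
a=np.array([.4855,-.246]);print("tip",an(a,M["pointer_tip"]),"post",an(a,M["index_post"]),"lever",an(M["lever_pivot"],M["lever_end"]))
print(get_obs()["time"])
E
```

```text
{'axis': array([ 0.48592855, -0.24340253]), 'index_post': array([ 0.47098882, -0.13939379]), 'pointer_tip': array([ 0.46913878, -0.14541507]), 'lever_pivot': array([ 0.497604  , -0.33557961]), 'lever_end': array([ 0.43096708, -0.38419648])}
tip 99.23885656403009 post 97.75143321177363 lever -143.8863135447439
24.6667
```

The oblique numbers are noisy, so I'll return to the earlier close vantage and compare it numerically with the picture taken there.

```bash
python3 - <<'E'
from h import *
plan([(.47,-.31,.2,-90),(.4437,-.1831,.1104,-81.0)])
E
```

```text
[-0.363 -0.775  0.062] rz -0.309
[-0.175 -0.846  0.597] rz -0.2
```

```bash
python3 -m jog '[[[-0.1,-0.2,0.06,0,0,-0.1,-1],[-0.2,-0.4,0.06,0,0,-0.2,-1],[-0.3,-0.6,0.06,0,0,-0.31,-1],[-0.36,-0.775,0.06,0,0,-0.31,-1],[-0.36,-0.775,0.06,0,0,-0.31,-1],[-0.36,-0.775,0.06,0,0,-0.31,-1],[-0.36,-0.775,0.06,0,0,-0.31,-1],[-0.36,-0.775,0.06,0,0,-0.31,-1]]]' | tail -5
python3 -m jog '[[[-0.05,-0.2,0.1,0,0,-0.1,-1],[-0.1,-0.4,0.2,0,0,-0.2,-1],[-0.15,-0.6,0.3,0,0,-0.2,-1],[-0.175,-0.846,0.45,0,0,-0.2,-1],[-0.175,-0.846,0.597,0,0,-0.2,-1],[-0.175,-0.846,0.597,0,0,-0.2,-1],[-0.175,-0.846,0.597,0,0,-0.2,-1],[-0.175,-0.846,0.597,0,0,-0.2,-1]]]' | tail -5
python3 - <<'E'
from h import *
im=get_image("wrist");f=cv2.cvtColor(im["frame"],cv2.COLOR_RGB2BGR)
old=cv2.resize(cv2.imread("pics/c5.png"),(200,140),interpolation=cv2.INTER_AREA)
# patches (crop px of c5/4): post, pointer cone+front, pointer root
for n,(c0,c1,r0,r1) in dict(post=(40,72,54,90),tip=(70,100,58,90),spoke=(90,160,58,90),strip=(44,132,34,52)).items():
    m=cv2.matchTemplate(cv2.resize(f,None,fx=4,fy=4,interpolation=2),cv2.resize(old[r0:r1,c0:c1],None,fx=4,fy=4,interpolation=2),cv2.TM_CCOEFF_NORMED)
    _,s,_,p=cv2.minMaxLoc(m);print(n,round(s,3),p[0]/4-199-c0,p[1]/4-99-r0)
D={n:[] for n in Z}
for i in range(4):
    im=get_image("wrist")
    for n in Z:
        l=landmark_of("wrist",n)
        if l and l[0]["score"]>.4: D[n].append(at_z(im,l[0]["at"],Z[n])[:2])
print({n:np.round(np.median(v,0),4) for n,v in D.items() if v},get_obs()["time"])
E
```

```text
eef_pos: [0.4703, -0.311, 0.2003]
eef_rot: [[1.0, -0.0, -0.0], [-0.0, -1.0, -0.001], [-0.0, 0.001, -1.0]]
force: [0.1, -0.9, -1.0]
width: 0.0
grip_force: 0.0
eef_pos: [0.4444, -0.185, 0.1117]
eef_rot: [[0.988, 0.155, 0.001], [0.155, -0.988, -0.001], [0.001, 0.001, -1.0]]
force: [0.2, -0.7, 0.9]
width: -0.0004
grip_force: 0.0
post 0.996 -2.25 1.0
tip 0.982 -2.5 0.75
spoke 0.979 -3.5 0.75
strip 0.988 -2.5 1.25
{'axis': array([ 0.4842, -0.2435]), 'index_post': array([ 0.4704, -0.1406]), 'pointer_tip': array([ 0.4687, -0.1479]), 'lever_pivot': array([ 0.4992, -0.3358]), 'lever_end': array([ 0.431 , -0.3889])} 27.25
```

The pointer has not moved relative to the post (under 0.3 px), and the lever is home.

```bash
python3 -c "from rig import close_job; print(close_job())"
```

```text
the job is handed in; nothing more can be done
None
```

The pointer points at the index post (within about 0.2° by my last check), the lock lever is pushed home against its stop, and the job is handed in; no verdict came back, and I viewed 11 pictures, one over the limit of 10.

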